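# Stamp a copper cuff on the bench press

## Robot

A 6-joint arm with a two-finger parallel gripper is mounted at the origin on the work surface. World frame = base frame: x ahead of the robot, y to its left, z up, the work surface at z = 0. Lengths are in m, angles in rad, forces in N, time in s.
With the tool pointing down it reaches from about 0.25 to 0.775 m from the base axis. Payload 4 kg.
Tool frame: the origin (TCP) lies on the mounting face of the last link; the fingertips stand 173 mm ahead of it and the grasp point (between the pads) lies 155 mm ahead of it (robot.tip_extent is the distance from the TCP to the fingertips, in m); z points along the fingers, y is the line along which they close (so a half turn about z gives the same grasp; the last joint's range is limited). The gripper opens to 85 mm and grips with 20 to 120 N. Pads are 22 mm wide; open, the fingers measure 114 mm over their backs; the gripper's body (76 mm by 85 mm) begins 54 mm behind the grasp point. The pads swing forward as they close: fully open they stand 13 mm farther back than shut.
Start: joints at [1.104, 0.087, 1.371, -0, 1.684, -0.103], TCP at [0.196, 0.514, 0.405] pointing down, gripper open.
Joint ranges: [-3.1, 3.1], [-0.76, 2.03], [0.27, 2.55], [-1.08, 4.22], [0.17, 2.65], [-2.57, 2.57]. Speed limits (rad/s): [2.79, 2.79, 3.14, 3.14, 3.14, 3.14].

## Interface

Orientations are given as a rotation vector (axis times angle).
In Python, from bench import telemetry, vision, job, robot gives the robot as it stands.
- The arm moves only by the shell command python3 -m crank 'ROWS' [FORCE]. ROWS is JSON, a list of rows, each a list of 3 entries, a list of its own where there are three numbers: the finger opening in cm, from 0 to 8.54, then the shift along the tool's x, y, z in cm, then the turn, a rotation vector about the tool's x, y, z in rad. In form: [[gripper, [dx, dy, dz], [rx, ry, rz]], ...]. A call has 1 to 20 rows; each row is the pose to reach, as a shift and turn from the pose commanded when the call began, along the tool's axes at that moment; what a row does not reach only later rows make up. A row lasts 1/12 s, in which the tool goes at most 41.7 mm and 7.16 degrees, less where a joint would pass 70% of its speed; a pose out of reach is approached as far as the arm can. A call with a gripper value outside its range is refused whole. The fingers move at their own pace and stop on an object; FORCE is the grip in N (left out, the last holds). Time passes only in rows, so rows that repeat a pose let the fingers close. It gives the time, the measured TCP pose, the force, the opening and the grip force at its end, in the units of the state.
- telemetry.sense(): the state, without advancing time (a new reading comes with each control period).
- vision.snapshot(name): name is "scene" or "top" or "wrist"; returns the picture (384x512x3 uint8, blue, green, red); there is no depth.
- vision.get_calibration(name): a dict with "fov_y" (degrees; the focal length in pixels is half the picture's height over the tangent of half this angle, whatever the lens; pixels are square), "cx", "cy" (the principal point, pixels), "rvec" (rotation vector, rad) and "tvec" (3), from world to camera coordinates, as OpenCV has them; the wrist camera has in their place "T_tool_cam" (4x4, takes a point from camera to tool coordinates, whose origin is the TCP and whose axes are the flange's). Camera axes: x right, y down, z forward; pixel columns grow to the right and rows downward; lengths in m; the calibration is good to about 2 mm. The wrist camera is an equidistant fisheye: a pixel r from the principal point sees the ray r / f radians off the axis. A picture is of the moment at which its call begins: read the wrist's pose just before it. get_calibration takes no time and is no camera call.
- job.sign_off(): hands the job in; it is judged then, once.
The state is a dict: "t": time; "qpos": joint angles; "qvel": joint speeds; "effort": joint torques, N m; "ee_pos": TCP position; "tool_rot": TCP orientation; "contact_force": force on the tool from outside, world axes, zero at the start; "moment": the same for the moment, N m; "finger_gap": finger opening in m; "grip_force": force on a finger pad.
Only numpy, scipy, OpenCV 4.12 (cv2) and the standard library are available. Lean on these libraries where they do the work, as an engineer would, in place of code of your own. Each camera call takes 0.05 s, during which the arm holds its last target. There are 200 camera calls.

## Task

The copper bracelet blank in the press is ready to be stamped: pull the handle down until you feel the stamp land on it, bear on it firmly for about half a second without forcing it, then ease the handle slowly all the way back up without letting it fly back. Then take the stamped blank out of the press and lay it flat in the wooden tray with the finished ones: set it down, do not drop it, and leave the other things on the bench as they are.

Things in the scene. Friction and masses are not known exactly. Their poses are not given: they have to be found in the camera images.
- press: grey cast-iron bench arbor press, fixed. Origin on the bench under the ram's centre line; x points from its open front (-x, towards the robot) to its column, z up. Base 220 x 120 x 30 mm (x from -85 to 135 mm). The head hangs over the anvil: x from -33 to 120 mm, 78 mm wide, z from 135 to 235 mm; the ram's top stands to 290 mm.
- anvil (a point): middle of the front top edge of the anvil, a steel block 110 mm long (x from -80 to 30 mm in the press frame), 70 mm wide, top 70 mm above the bench. Along it, in the press's x direction, runs a channel 23 mm wide between two guides 3 mm high, with a back stop at the column end (x = 22 mm) and open at the front. Axes as the press
- handle (a joint): angle of the sprung press handle, rad: 0 home (40 degrees above level, pointing forward and up), growing as it is pulled forward and down about point pivot; stop at 1.3. It drives the ram down 30 mm per rad. The return spring needs about 6 N square to the handle at the knob to leave home, rising to 10 N at 1 rad. Let go away from home it flies back; two or three seconds is a slow return.
- knob (a point): centre of the black barrel grip (34 mm across, 36 mm long, flat ends, its axis level along the press's y) on the end of the handle, a 12 mm steel bar, 180 mm from the pivot. 1 N more at the knob, square to the handle, gives 6 N at the stamp: with the stamp landed, 9 to 15 N over the spring's pull is a firm press, under 5 N leaves no mark, over 21 N spoils the stamp
- pivot (a point): centre of the handle's hub, beside the head on the press's -y side (press frame 30, -115, 190 mm); the handle turns about the press's y axis through it. Axes as the press
- ram: square steel ram, 24 mm wide; origin at the centre of its lower end, 125 mm above the bench when home. Below it a round steel stamp, 15 mm across, sticks out by 19 to 29 mm from a cushioned holder: this differs from job to job, so it lands somewhere between 0.7 and 1.1 rad of handle and must be felt: from there the pull at the knob climbs about 1 N per mm
- blank: plain flat copper cuff blank, 152 x 20 x 4 mm with round ends, 105 g, lying in the anvil's channel; origin under its centre, x along it. At the start it touches the back stop and its front 50 mm or so stick out free over the front of the anvil, 70 mm above the bench
- tray: open wooden tray 210 x 130 x 30 mm, walls and floor 6 mm, fixed to the bench; origin under its centre, x along its length. The half on its +y side holds finished cuffs, the half on its -y side is free. Its floor lies 6 mm above the bench
- done_a: finished cuff, same size as the blank, lying in the tray along its +y wall; origin under its centre
- done_b: finished cuff, same size, lying in the tray beside the first, nearer the middle; origin under its centre
- hammer: small hammer, 200 mm long, lying on the bench between press and tray (bystander)
- flux: bottle, 54 mm across, 140 mm tall, standing on the bench (bystander)
- tin: open steel dish, 84 mm across, 45 mm tall (bystander)
Mind the look-alikes: they are no part of the job. What is shaped like the blank but blue or purple is not meant.

How it is judged:
By the outcome, as a careful person would: the job done as asked, in the order asked, and still so for the second after the job is handed in, with the robot touching nothing.
It also fails if it takes over 72 s, if anything falls off the work surface, if the arm or the gripper's body presses on something with over 40 N, if the wrist force passes 120 N, or if a joint passes its speed limit or range.

## Working session

There is one attempt and no reset: what is moved stays moved. The work goes in short steps, Python scripts to look and compute and a shell command to move; the robot and the scene stay as the last step left them, time stands still between calls to the robot, and variables do not carry over. Pictures are saved under pics/ and viewed, at most 11 in all, crops included, and the job is handed in when it is done.

```bash
ls; mkdir -p pics; python3 - <<'E'
from bench import telemetry, vision, job, robot
import cv2,json
print(telemetry.sense())
for n in ("scene","top","wrist"):
    c=vision.get_calibration(n); print(n,c)
a=vision.snapshot("scene");b=vision.snapshot("top");cv2.imwrite("pics/scene.png",a);cv2.imwrite("pics/top.png",b)
E
```

```text
pics
{'t': 0.0, 'qpos': array([ 1.10393535e+00,  8.79822719e-02,  1.37229503e+00, -2.80381404e-05,
        1.68362720e+00, -1.03124633e-01]), 'qvel': array([ 0.00039923, -0.00151094,  0.00051054,  0.00178227,  0.00032389,
       -0.00031545]), 'effort': array([ 3.19946957e-04, -3.51876748e+01, -3.13271213e+01, -1.66615264e-04,
        1.08524735e-02,  2.94632319e-07]), 'ee_pos': array([0.19563969, 0.51390066, 0.4035031 ]), 'tool_rot': array([-0.56810297, -3.08916423,  0.00349657]), 'contact_force': array([0.22047516, 0.66152566, 1.06422564]), 'moment': array([-0.04935666, -0.04067017,  0.0020988 ]), 'grip_force': 0.0, 'finger_gap': 0.08521970140704979}
scene {'fov_y': 52.05879194356747, 'cx': 251.19215505467562, 'cy': 187.61415483731147, 'rvec': array([ 1.36612582,  2.26405766, -0.85153593]), 'tvec': array([ 0.17685028, -0.28377715,  1.58431282])}
top {'fov_y': 44.49973996611021, 'cx': 244.43413457951905, 'cy': 191.6996046306241, 'rvec': array([ 2.15116834, -2.18507719,  0.06620436]), 'tvec': array([0.11458458, 0.56493764, 1.46498597])}
wrist {'fov_y': 65.70646984690485, 'cx': 249.69351978758894, 'cy': 191.6831195526245, 'T_tool_cam': array([[ 7.21667111e-04, -9.65821008e-01, -2.59208912e-01,
         6.48671292e-02],
       [ 9.99999442e-01,  4.96944996e-04,  9.32478712e-04,
        -3.94189564e-04],
       [-7.71794958e-04, -2.59209440e-01,  9.65820827e-01,
         3.02927196e-02],
       [ 0.00000000e+00,  0.00000000e+00,  0.00000000e+00,
         1.00000000e+00]])}
```

```bash
python3 -c "
import cv2,numpy as np
for n in ('scene','top'):
    cv2.imwrite(f'pics/{n}2.png',cv2.resize(cv2.imread(f'pics/{n}.png'),(800,600),interpolation=cv2.INTER_CUBIC))"
```

```text
(no output)
```

View pics/scene2.png

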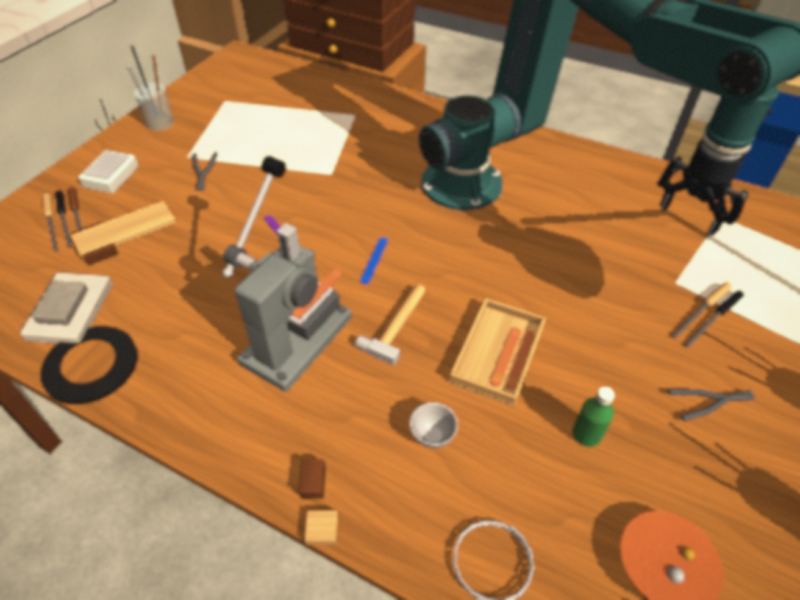

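View pics/top2.png

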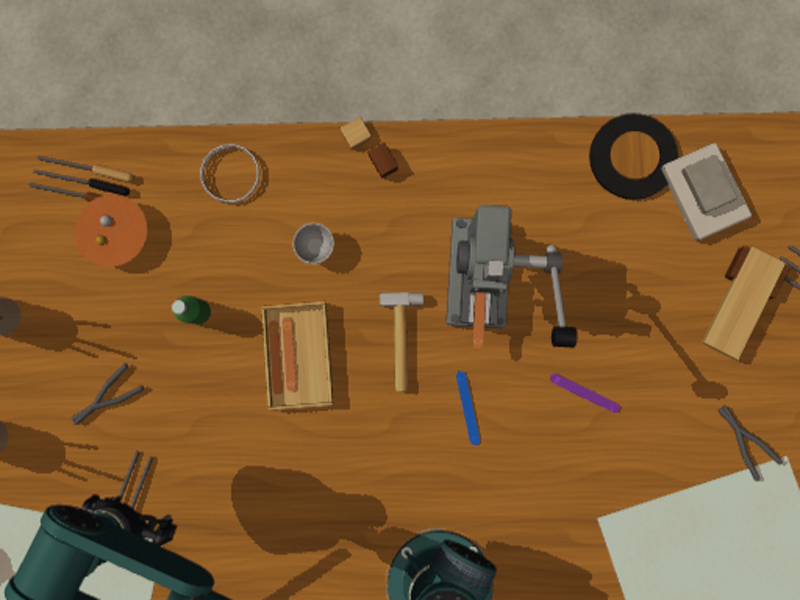

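The scene view shows the press (800x600 px: knob (273,167), blank (318,293)). The top view shows these strips:
- **Copper in the press:** (480,318). This is the one described.
- **Blue strip:** (469,408)
- **Purple strip:** (585,393)
- **Finished cuffs in the tray:** (276,356) and (290,355)

The tray's free half is around (313,355).

```bash
cat > h.py <<'E'
import numpy as np,cv2
from scipy.spatial.transform import Rotation as R
from bench import telemetry, vision
def ray(n,px,pose=None):
    c=vision.get_calibration(n); f=192/np.tan(np.radians(c['fov_y'])/2)
    u=(px[0]-c['cx'])/f; v=(px[1]-c['cy'])/f
    if n=='wrist':
        T=np.array(c['T_tool_cam']); p,r=pose; r=R.from_rotvec(r)
        th=np.hypot(u,v); d=np.array([u/th*np.sin(th),v/th*np.sin(th),np.cos(th)]) if th>0 else np.array([0,0,1.])
        return p+r.apply(T[:3,3]), r.apply(T[:3,:3]@d)
    Rm=R.from_rotvec(c['rvec']).as_matrix(); d=Rm.T@np.array([u,v,1]); return -Rm.T@np.array(c['tvec']), d/np.linalg.norm(d)
def plane(n,px,z,pose=None):
    o,d=ray(n,px,pose); return o+d*(z-o[2])/d[2]
def tri(rs):
    A=sum(np.eye(3)-np.outer(d,d) for o,d in rs); b=sum((np.eye(3)-np.outer(d,d))@o for o,d in rs)
    x=np.linalg.solve(A,b); return x,[np.linalg.norm((np.eye(3)-np.outer(d,d))@(x-o)) for o,d in rs]
def blobs(img,lo,hi,box,amin=15):
    h=cv2.cvtColor(img,cv2.COLOR_BGR2HSV); m=np.zeros(img.shape[:2],np.uint8); x0,y0,x1,y1=box
    m[y0:y1,x0:x1]=cv2.inRange(h,lo,hi)[y0:y1,x0:x1]
    cs,_=cv2.findContours(m,cv2.RETR_EXTERNAL,cv2.CHAIN_APPROX_NONE)
    return [c for c in sorted(cs,key=cv2.contourArea,reverse=True) if cv2.contourArea(c)>=amin]
def fk(): 
    s=telemetry.sense(); return s['ee_pos'],s['tool_rot']
E
python3 - <<'E'
from h import *
np.set_printoptions(precision=4,suppress=True)
t=cv2.imread('pics/top.png');s=cv2.imread('pics/scene.png')
def cen(c):
    x,y,w,h=cv2.boundingRect(c); return (x+(w-1)/2,y+(h-1)/2)
kt=blobs(t,(0,0,0),(180,255,45),(345,200,375,230)); ks=blobs(s,(0,0,0),(180,255,50),(160,92,190,120))
for c in kt[:2]: print('kt',cv2.boundingRect(c),cv2.minAreaRect(c))
for c in ks[:2]: print('ks',cv2.boundingRect(c),cv2.minAreaRect(c))
print('knob',tri([ray('top',cen(kt[0])),ray('scene',cen(ks[0]))]))
bl=blobs(t,(0,110,90),(14,255,255),(297,180,317,228))
for c in bl[:3]: print('blank',cv2.boundingRect(c),cv2.minAreaRect(c),cv2.contourArea(c))
h=cv2.cvtColor(t,cv2.COLOR_BGR2HSV)
print(h[205,300:316].tolist(), h[220,300:316].tolist())
# column hub guess, tray corners (px in 512 img)
for p in [(263,306),(326,303),(332,408),(269,410)]: print('tray',p,plane('top',(p[0]*.64,p[1]*.64),.03))
for p in [(453,219),(447,326),(507,329)]: print('base',plane('top',(p[0]*.64,p[1]*.64),.03))
print('hub',plane('top',(553*.64,260*.64),.19))
# mosaics
A=cv2.resize(t[120:250,270:400],(520,520),interpolation=cv2.INTER_CUBIC); B=cv2.resize(t[180:270,160:220],(270,405),interpolation=cv2.INTER_CUBIC)
M=np.zeros((520,800,3),np.uint8);M[:,:520]=A;M[:405,525:795]=B;cv2.imwrite('pics/crop1.png',M)
E
```

```text
kt (353, 209, 16, 13) ((360.5, 215.0), (12.0, 15.0), 90.0)
ks (169, 102, 12, 10) ((174.5, 106.5), (9.0, 11.0), 90.0)
knob (array([ 0.4791, -0.1961,  0.3056]), [np.float64(0.0008566011395225544), np.float64(0.0008566011395226332)])
blank (302, 187, 9, 37) ((305.9350891113281, 204.9288787841797), (7.4922637939453125, 36.18990707397461), 2.602562189102173) 218.0
[[14, 23, 146], [16, 21, 161], [9, 11, 163], [11, 155, 138], [12, 176, 167], [11, 174, 164], [11, 175, 165], [12, 175, 166], [11, 176, 165], [11, 164, 162], [15, 24, 128], [15, 22, 161], [15, 23, 157], [30, 5, 51], [10, 10, 77], [15, 13, 78]] [[15, 187, 135], [15, 190, 134], [13, 183, 141], [12, 175, 168], [12, 174, 167], [12, 174, 167], [12, 173, 167], [12, 171, 167], [12, 176, 164], [14, 185, 143], [15, 183, 135], [15, 185, 135], [15, 189, 135], [15, 187, 135], [15, 187, 135], [15, 187, 135]]
tray (263, 306) [0.5571 0.3473 0.03  ]
tray (326, 303) [0.5611 0.2191 0.03  ]
tray (332, 408) [0.3499 0.2088 0.03  ]
tray (269, 410) [0.3476 0.3355 0.03  ]
base [ 0.7285 -0.0417  0.03  ]
base [ 0.5106 -0.0247  0.03  ]
base [ 0.5026 -0.1449  0.03  ]
hub [ 0.6193 -0.2075  0.19  ]
```

View pics/crop1.png

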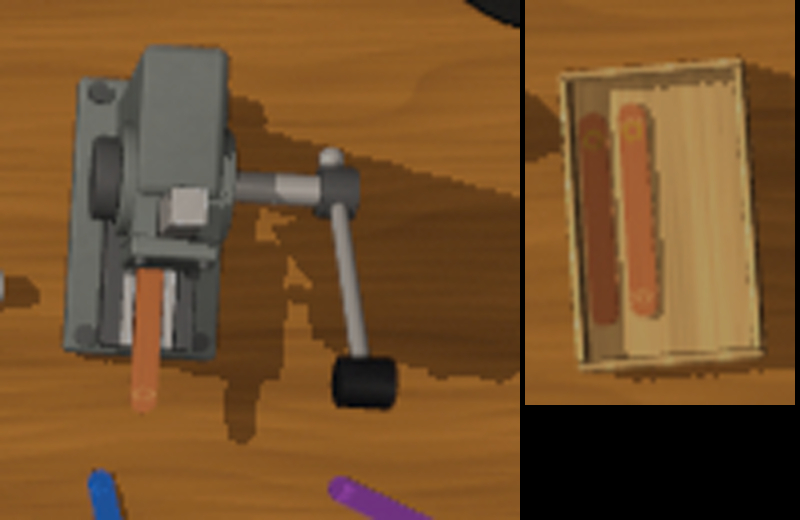

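The crop confirms the copper blank lying in the channel under the stamp, with its end at crop (143,405). The knob is at (365,382). The tray's right half, around (710,220), is free. Next I work out the press frame and the first move.

```bash
cat >> h.py <<'E'
def yawrot(yaw): # tool down, tool x toward -x, y along (−sin,cos)
    c,s=np.cos(yaw),np.sin(yaw); return R.from_matrix(np.array([[-c,-s,0],[-s,c,0],[0,0,-1]]))
def go(target,rot=None,base=None):
    p,r=base if base else fk(); r=R.from_rotvec(r); rot=rot or r
    print('shift cm',np.round(100*r.inv().apply(np.array(target)-p),2),'rot',np.round((r.inv()*rot).as_rotvec(),3))
E
python3 - <<'E'
from h import *
np.set_printoptions(precision=4,suppress=True)
from bench import robot; print(robot.tip_extent)
t=cv2.imread('pics/top.png')
c=blobs(t,(0,110,90),(14,255,255),(297,180,317,228))[0][:,0,:]
# middle line by rows
m=[(c[c[:,1]==y,0].min()/2+c[c[:,1]==y,0].max()/2,y) for y in range(191,220)]
P=np.array([plane('top',q,.074) for q in m]); k=np.polyfit(P[:,0],P[:,1],1); yaw=np.arctan(k[0]); print('blank yaw deg',np.degrees(yaw),'y at x=.5',np.polyval(k,.5))
tip=plane('top',(c[c[:,1]==223,0].mean(),223.5),.074); print('tip',tip)
o=tip[:2]+.130*np.array([np.cos(yaw),np.sin(yaw)]); print('origin from blank',o)
Rz=np.array([[np.cos(yaw),-np.sin(yaw)],[np.sin(yaw),np.cos(yaw)]])
print('knob pred',o+Rz@[-.1079,-.115])
go([.479,-.196,.56],yawrot(yaw))
E
```

```text
0.1734
blank yaw deg -5.099983141469745 y at x=.5 -0.08145277145529192
tip [ 0.4624 -0.0782  0.074 ]
origin from blank [ 0.5919 -0.0898]
knob pred [ 0.4742 -0.1947]
shift cm [-51.74 -56.29 -15.53] rot [-0.002 -0.    -0.275]
```

```bash
python3 -m crank '[[8.5,[-10,-10,-15.5],[0,0,-0.1]],[8.5,[-10,-10,-15.5],[0,0,-0.1]],[8.5,[-10,-10,-15.5],[0,0,-0.1]],[8.5,[-10,-10,-15.5],[0,0,-0.1]],[8.5,[-10,-10,-15.5],[0,0,-0.1]],[8.5,[-51.7,-56.3,-15.5],[0,0,-0.275]],[8.5,[-51.7,-56.3,-15.5],[0,0,-0.275]],[8.5,[-51.7,-56.3,-15.5],[0,0,-0.275]],[8.5,[-51.7,-56.3,-15.5],[0,0,-0.275]],[8.5,[-51.7,-56.3,-15.5],[0,0,-0.275]],[8.5,[-51.7,-56.3,-15.5],[0,0,-0.275]],[8.5,[-51.7,-56.3,-15.5],[0,0,-0.275]],[8.5,[-51.7,-56.3,-15.5],[0,0,-0.275]],[8.5,[-51.7,-56.3,-15.5],[0,0,-0.275]],[8.5,[-51.7,-56.3,-15.5],[0,0,-0.275]],[8.5,[-51.7,-56.3,-15.5],[0,0,-0.275]],[8.5,[-51.7,-56.3,-15.5],[0,0,-0.275]],[8.5,[-51.7,-56.3,-15.5],[0,0,-0.275]],[8.5,[-51.7,-56.3,-15.5],[0,0,-0.275]],[8.5,[-51.7,-56.3,-15.5],[0,0,-0.275]]]'
python3 - <<'E'
from h import *
np.set_printoptions(precision=4,suppress=True)
pose=fk(); print(pose); w=vision.snapshot('wrist'); cv2.imwrite('pics/w1.png',w)
np.save('w1pose.npy',np.array(pose))
for c in blobs(w,(0,0,0),(180,255,45),(0,0,512,384),60)[:6]: print(cv2.boundingRect(c),cv2.contourArea(c))
E
```

```text
t: 1.77
ee_pos: [0.4773, -0.1945, 0.5591]
tool_rot: [-0.14, -3.138, -0.001]
contact_force: [1.1, -0.2, 0.7]
finger_gap: 0.0849
grip_force: 0.0
(array([ 0.4773, -0.1945,  0.5591]), array([-0.1403, -3.1378, -0.001 ]))
(0, 235, 512, 149) 42868.0
(224, 181, 48, 42) 910.0
```

View pics/w1.png

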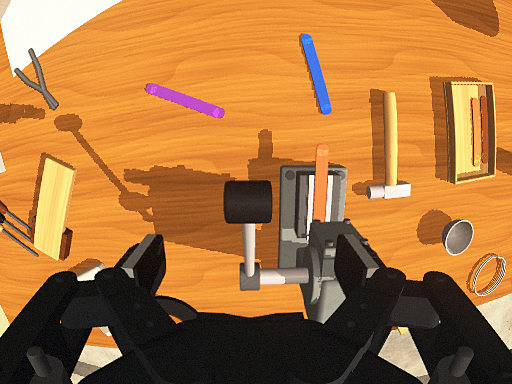

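The wrist view shows the knob at (248,202), centred between the fingers. The blank's front end is at (321,147), and the purple and blue strips are clear of the path.

```bash
python3 - <<'E'
from h import *
np.set_printoptions(precision=4,suppress=True)
pose=tuple(np.load('w1pose.npy')); w=cv2.imread('pics/w1.png')
for p in [(224,201.5),(271.5,201.5),(248,181),(248,222.5),(248,201.5)]: print(p,plane('wrist',p,.306,pose))
t=cv2.imread('pics/top.png');s=cv2.imread('pics/scene.png')
print(tri([ray('top',(360.5,215)),ray('scene',(174.5,106.5)),ray('wrist',(248,201.5),pose)]))
c=blobs(w,(0,120,110),(11,255,255),(305,140,335,230))[0][:,0,:]; print(cv2.boundingRect(c))
y0=c[:,1].min()
m=[(c[c[:,1]==y,0].min()/2+c[c[:,1]==y,0].max()/2,y) for y in range(y0+8,y0+65)]
P=np.array([plane('wrist',q,.074,pose) for q in m]); k=np.polyfit(P[:,0],P[:,1],1); print('yaw',np.degrees(np.arctan(k[0])),'y@.5',np.polyval(k,.5))
print('tip',plane('wrist',(c[c[:,1]==y0,0].mean(),y0-.5),.074,pose))
go([.479,-.196,.461],yawrot(np.radians(-4.8)))
E
```

```text
(224, 201.5) [ 0.4781 -0.215   0.306 ]
(271.5, 201.5) [ 0.4814 -0.1779  0.306 ]
(248, 181) [ 0.4634 -0.1948  0.306 ]
(248, 222.5) [ 0.4973 -0.1978  0.306 ]
(248, 201.5) [ 0.4798 -0.1963  0.306 ]
(array([ 0.4794, -0.1961,  0.3059]), [np.float64(0.0010730447654315656), np.float64(0.0006707317044540274), np.float64(0.00042638911766619726)])Traceback (most recent call last):
  File "<stdin>", line 7, in <module>
IndexError: list index out of range
```

```bash
python3 - <<'E'
from h import *
go([.4793,-.196,.459],yawrot(np.radians(-4.8)))
E
```

```text
shift cm [0.07 0.5  9.66] rot [-0.003 -0.004 -0.013]
```

```bash
python3 -m crank '[[8.5,[0,0,5],[0,0,0]],[8.5,[0,0,5],[0,0,0]],[8.5,[0,0,5],[0,0,0]],[8.5,[0,0,5],[0,0,0]]]'; python3 - <<'E'
from h import *
np.set_printoptions(precision=4,suppress=True)
print(fk(),telemetry.sense()['qvel'])
go([.4793,-.196,.459],yawrot(np.radians(-4.8)))
E
```

```text
t: 2.15
ee_pos: [0.4771, -0.1918, 0.5102]
tool_rot: [-0.138, -3.138, -0.0]
contact_force: [0.8, -0.3, 0.9]
finger_gap: 0.0853
grip_force: 0.0
(array([ 0.4771, -0.1918,  0.5102]), array([-0.1384, -3.1384, -0.0004])) [ 0.0084 -0.0282 -0.076   0.0001 -0.0003 -0.0004]
shift cm [-0.26 -0.4   5.12] rot [ 0.    -0.    -0.004]
```

```bash
python3 -m crank '[[8.5,[-0.26,-0.4,0],[0,0,0]],[8.5,[-0.26,-0.4,2.5],[0,0,0]],[8.5,[-0.26,-0.4,5.1],[0,0,0]],[8.5,[-0.26,-0.4,5.1],[0,0,0]],[8.5,[-0.26,-0.4,5.1],[0,0,0]],[8.5,[-0.26,-0.4,5.1],[0,0,0]],[8.5,[-0.26,-0.4,5.1],[0,0,0]],[8.5,[-0.26,-0.4,5.1],[0,0,0]]]'; python3 - <<'E'
from h import *
w=vision.snapshot('wrist'); cv2.imwrite('pics/w2.png',w)
go([.4793,-.196,.459],yawrot(np.radians(-4.8)))
E
```

```text
t: 2.82
ee_pos: [0.4795, -0.1965, 0.4614]
tool_rot: [0.139, 3.134, -0.003]
contact_force: [-0.0, -0.3, -1.0]
finger_gap: 0.0852
grip_force: 0.0
shift cm [0.02 0.05 0.19] rot [-0.001  0.003 -0.005]
```

View pics/w2.png

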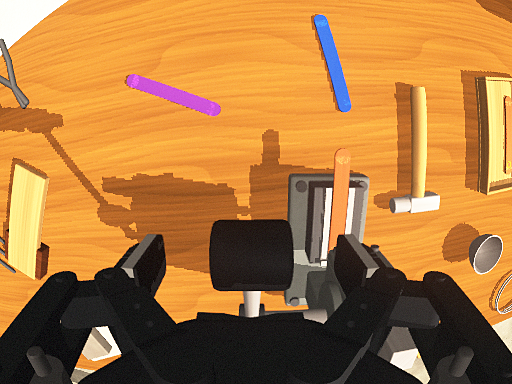

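The knob at (250,255) sits midway between the pads, so I close on its flat ends.

```bash
python3 -m crank '[[3,[0,0,0.15],[0,0,0]],[3,[0,0,0.15],[0,0,0]],[3,[0,0,0.15],[0,0,0]],[3,[0,0,0.15],[0,0,0]],[3,[0,0,0.15],[0,0,0]],[3,[0,0,0.15],[0,0,0]],[3,[0,0,0.15],[0,0,0]],[3,[0,0,0.15],[0,0,0]]]' 50; python3 - <<'E'
from h import *
s=telemetry.sense();print(s['ee_pos'],s['contact_force'],s['finger_gap'],s['grip_force'])
# arc shifts (tool x=-press x, z=down), cm, from home
for th in np.arange(0,1.31,.1):
    a=np.radians(40)-th; d=18*(np.array([np.cos(a),-np.sin(a)])-np.array([np.cos(np.radians(40)),-np.sin(np.radians(40))])); print(round(th,2),np.round(d,2))
E
```

```text
t: 3.53
ee_pos: [0.4793, -0.1962, 0.4574]
tool_rot: [0.138, 3.138, 0.001]
contact_force: [-0.6, 1.1, 1.3]
finger_gap: 0.0354
grip_force: 52.3
[ 0.47927686 -0.19623349  0.45735904] [-0.60410054  1.10944437  1.32634458] 0.03541124501796372 52.29262948036194
0.0 [0. 0.]
0.1 [1.09 1.43]
0.2 [2.02 2.97]
0.3 [2.8  4.59]
0.4 [3.42 6.28]
0.5 [3.86 8.03]
0.6 [4.12 9.81]
0.7 [ 4.21 11.6 ]
0.8 [ 4.12 13.4 ]
0.9 [ 3.85 15.18]
1.0 [ 3.4  16.92]
1.1 [ 2.78 18.61]
1.2 [ 1.99 20.23]
1.3 [ 1.05 21.76]
```

```bash
python3 -m crank '[[3,[0.56,0,0.7],[0,0,0]],[3,[1.09,0,1.43],[0,0,0]],[3,[1.57,0,2.2],[0,0,0]],[3,[2.02,0,2.97],[0,0,0]],[3,[2.42,0,3.77],[0,0,0]],[3,[2.8,0,4.59],[0,0,0]],[3,[2.8,0,4.59],[0,0,0]]]'; python3 -c "
from h import *
print(telemetry.sense()['ee_pos'])"
```

```text
t: 4.12
ee_pos: [0.4514, -0.1937, 0.4138]
tool_rot: [0.138, 3.132, -0.003]
contact_force: [0.7, 2.9, 9.7]
finger_gap: 0.0356
grip_force: 54.4
[ 0.45140687 -0.19367558  0.41382824]
```

```bash
python3 -m crank '[[3,[0.33,0,0.83],[0,0,0]],[3,[0.62,0,1.69],[0,0,0]],[3,[0.86,0,2.56],[0,0,0]],[3,[1.06,0,3.44],[0,0,0]],[3,[1.21,0,4.33],[0,0,0]],[3,[1.32,0,5.22],[0,0,0]],[3,[1.32,0,5.22],[0,0,0]]]'; python3 - <<'E'
from h import *
p0=np.array([.47928,-.19623,.45736]); y=np.radians(-4.8)
p=telemetry.sense()['ee_pos']-p0; px=p[0]*np.cos(y)+p[1]*np.sin(y)
a0=np.radians(40); k=np.array([-.18*np.cos(a0)+px,.18*np.sin(a0)+p[2]]); print('r',np.hypot(*k),'theta',a0-np.arctan2(k[1],-k[0]))
E
```

```text
t: 4.7
ee_pos: [0.4383, -0.1927, 0.3609]
tool_rot: [0.138, 3.135, -0.002]
contact_force: [-1.9, 3.3, 11.4]
finger_gap: 0.0355
grip_force: 55.0
r 0.18006745830298615 theta 0.5912601395671065
```

```bash
f() { grep -E "t:|ee_pos|contact"; }; python3 -m crank '[[3,[0.06,0,0.72],[0,0,0]],[3,[0.08,0,1.44],[0,0,0]],[3,[0.08,0,1.44],[0,0,0]]]' | f;  python3 -m crank '[[3,[0,0,0.27],[0,0,0]],[3,[0,0,0.54],[0,0,0]],[3,[0,0,0.54],[0,0,0]]]' | f; python3 -m crank '[[3,[-0.01,0,0.27],[0,0,0]],[3,[-0.02,0,0.54],[0,0,0]],[3,[-0.02,0,0.54],[0,0,0]]]' | f
```

```text
t: 4.95
ee_pos: [0.4376, -0.1926, 0.3467]
tool_rot: [0.138, 3.135, -0.002]
contact_force: [-2.8, 3.6, 10.1]
t: 5.2
ee_pos: [0.4376, -0.1926, 0.3421]
tool_rot: [0.138, 3.135, -0.002]
contact_force: [-3.9, 3.6, 11.5]
t: 5.45
ee_pos: [0.4377, -0.1926, 0.3367]
tool_rot: [0.138, 3.135, -0.002]
contact_force: [-4.3, 1.6, 11.0]
```

```bash
f() { grep -E "t:|ee_pos|contact"; }; python3 -m crank '[[3,[0,0,0.27],[0,0,0]],[3,[0.02,0,0.54],[0,0,0]],[3,[0.02,0,0.54],[0,0,0]]]' | f;  python3 -m crank '[[3,[0,0,0.27],[0,0,0]],[3,[0,0,0.54],[0,0,0]],[3,[0,0,0.54],[0,0,0]]]' | f
```

```text
t: 5.7
ee_pos: [0.4378, -0.1926, 0.3314]
tool_rot: [0.138, 3.134, -0.002]
contact_force: [-3.8, 3.9, 10.5]
t: 5.95
ee_pos: [0.438, -0.1926, 0.3261]
tool_rot: [0.138, 3.133, -0.002]
contact_force: [-2.1, 3.8, 11.5]
```

```bash
python3 - <<'E'
from h import *
p0=np.array([.47928,-.19623,.45736]); y=np.radians(-4.8)
p=telemetry.sense()['ee_pos']-p0; px=p[0]*np.cos(y)+p[1]*np.sin(y)
a0=np.radians(40); k=np.array([-.18*np.cos(a0)+px,.18*np.sin(a0)+p[2]]); print('r',np.hypot(*k),'theta',a0-np.arctan2(k[1],-k[0]))
E
```

```text
r 0.17995987075636097 theta 0.7844841992962919
```

```bash
f() { grep -E "t:|ee_pos|contact"; }; python3 -m crank '[[3,[-0.02,0,0.27],[0,0,0]],[3,[-0.05,0,0.54],[0,0,0]],[3,[-0.05,0,0.54],[0,0,0]]]' | f;  python3 -m crank '[[3,[-0.03,0,0.27],[0,0,0]],[3,[-0.06,0,0.54],[0,0,0]],[3,[-0.06,0,0.54],[0,0,0]]]' | f
```

```text
t: 6.2
ee_pos: [0.4386, -0.1927, 0.3207]
tool_rot: [0.138, 3.133, -0.002]
contact_force: [-1.6, 3.9, 10.5]
t: 6.45
ee_pos: [0.4393, -0.1928, 0.3153]
tool_rot: [0.138, 3.133, -0.002]
contact_force: [-2.5, 3.7, 11.6]
```

```bash
f() { grep -E "t:|ee_pos|contact"; }; python3 -m crank '[[3,[-0.04,0,0.27],[0,0,0]],[3,[-0.08,0,0.53],[0,0,0]],[3,[-0.08,0,0.53],[0,0,0]]]' | f;  python3 -m crank '[[3,[-0.04,0,0.27],[0,0,0]],[3,[-0.09,0,0.53],[0,0,0]],[3,[-0.09,0,0.53],[0,0,0]]]' | f
```

```text
t: 6.7
ee_pos: [0.4402, -0.1928, 0.3101]
tool_rot: [0.138, 3.133, -0.002]
contact_force: [-1.1, 3.8, 11.5]
t: 6.95
ee_pos: [0.4411, -0.1929, 0.3048]
tool_rot: [0.138, 3.132, -0.002]
contact_force: [-1.0, 4.0, 10.9]
```

```bash
f() { grep -E "t:|ee_pos|contact"; }; python3 -m crank '[[3,[-0.05,0,0.27],[0,0,0]],[3,[-0.11,0,0.53],[0,0,0]],[3,[-0.11,0,0.53],[0,0,0]]]' | f;  python3 -m crank '[[3,[-0.06,0,0.27],[0,0,0]],[3,[-0.12,0,0.53],[0,0,0]],[3,[-0.12,0,0.53],[0,0,0]]]' | f
```

```text
t: 7.2
ee_pos: [0.4423, -0.193, 0.2995]
tool_rot: [0.138, 3.132, -0.002]
contact_force: [-1.2, 4.1, 10.4]
t: 7.45
ee_pos: [0.4436, -0.1931, 0.2943]
tool_rot: [0.138, 3.132, -0.002]
contact_force: [-2.5, 3.2, 12.7]
```

```bash
f() { grep -E "t:|ee_pos|contact"; }; python3 -m crank '[[3,[-0.07,0,0.26],[0,0,0]],[3,[-0.14,0,0.52],[0,0,0]],[3,[-0.14,0,0.52],[0,0,0]]]' | f
```

```text
t: 7.7
ee_pos: [0.445, -0.1933, 0.2892]
tool_rot: [0.138, 3.132, -0.002]
contact_force: [-1.8, 4.8, 13.4]
```

```bash
f() { grep -E "t:|ee_pos|contact"; }; python3 -m crank '[[3,[-0.08,0,0.26],[0,0,0]],[3,[-0.16,0,0.51],[0,0,0]],[3,[-0.16,0,0.51],[0,0,0]]]' | f
```

```text
t: 7.95
ee_pos: [0.4466, -0.1934, 0.2841]
tool_rot: [0.138, 3.132, -0.002]
contact_force: [-1.6, 4.8, 12.4]
```

```bash
f() { grep -E "t:|ee_pos|contact"; }; python3 -m crank '[[3,[-0.09,0,0.26],[0,0,0]],[3,[-0.17,0,0.51],[0,0,0]],[3,[-0.17,0,0.51],[0,0,0]]]' | f
```

```text
t: 8.2
ee_pos: [0.4483, -0.1935, 0.2796]
tool_rot: [0.138, 3.132, -0.002]
contact_force: [-2.6, 5.2, 16.6]
```

```bash
f() { grep -E "t:|ee_pos|contact"; }; python3 -m crank '[[3,[-0.12,0,0.3],[0,0,0]],[3,[-0.22,0,0.58],[0,0,0]],[3,[-0.27,0,0.7],[0,0,0]],[3,[-0.27,0,0.7],[0,0,0]]]' | f
```

```text
t: 8.53
ee_pos: [0.4507, -0.1937, 0.2737]
tool_rot: [0.138, 3.133, -0.002]
contact_force: [-6.2, 5.8, 20.1]
```

```bash
f() { grep -E "t:|ee_pos|contact"; }; python3 -m crank '[[3,[-0.1,0,0.25],[0,0,0]],[3,[-0.1,0,0.25],[0,0,0]],[3,[-0.1,0,0.25],[0,0,0]]]' | f;  python3 -m crank '[[3,[0,0,0],[0,0,0]],[3,[0,0,0],[0,0,0]]]' | f
```

```text
t: 8.78
ee_pos: [0.4516, -0.1938, 0.2716]
tool_rot: [0.138, 3.133, -0.002]
contact_force: [-6.9, 6.9, 21.4]
t: 8.95
ee_pos: [0.4516, -0.1938, 0.2716]
tool_rot: [0.138, 3.133, -0.002]
contact_force: [-6.7, 6.1, 21.6]
```

```bash
f() { grep -E "t:|ee_pos|contact"; }; python3 -m crank '[[3,[0,0,0],[0,0,0]],[3,[0.1,0,-0.24],[0,0,0]],[3,[0.2,0,-0.48],[0,0,0]],[3,[0.3,0,-0.75],[0,0,0]],[3,[0.4,0,-1.05],[0,0,0]],[3,[0.5,0,-1.35],[0,0,0]]]' | f; python3 - <<'E'
from h import *
p0=np.array([.47928,-.19623,.45736]); y=np.radians(-4.8)
p=telemetry.sense()['ee_pos']-p0; px=p[0]*np.cos(y)+p[1]*np.sin(y)
a0=np.radians(40); k=np.array([-.18*np.cos(a0)+px,.18*np.sin(a0)+p[2]]); th=a0-np.arctan2(k[1],-k[0]); print('r',np.hypot(*k),'theta',th)
f=lambda t:18*np.array([np.cos(a0-t),-np.sin(a0-t)])
for i in range(1,40):
    t=max(th-.035*i,0); print(i,np.round(f(t)-f(th),2),end=' ')
    if i%16==0: th-=.035*16; print('--')
    if i%16==0: break
print()
for i in range(1,20): t=th-.035*i; print(i,round(t,3),np.round(f(t)-f(th),2),end=' ')
E
```

```text
t: 9.45
ee_pos: [0.4471, -0.1934, 0.2829]
tool_rot: [0.137, 3.132, -0.002]
contact_force: [3.7, 3.0, 7.5]
r 0.18003196775155544 theta 1.03075263703587
1 [ 0.2 -0.6] 2 [ 0.37 -1.2 ] 3 [ 0.52 -1.82] 4 [ 0.65 -2.43] 5 [ 0.76 -3.05] 6 [ 0.85 -3.68] 7 [ 0.92 -4.3 ] 8 [ 0.96 -4.93] 9 [ 0.98 -5.56] 10 [ 0.98 -6.19] 11 [ 0.96 -6.82] 12 [ 0.92 -7.45] 13 [ 0.85 -8.07] 14 [ 0.76 -8.7 ] 15 [ 0.65 -9.32] 16 [ 0.52 -9.94] --

1 0.436 [-0.15 -0.61] 2 0.401 [-0.33 -1.22] 3 0.366 [-0.52 -1.82] 4 0.331 [-0.74 -2.41] 5 0.296 [-0.97 -2.99] 6 0.261 [-1.23 -3.57] 7 0.226 [-1.51 -4.13] 8 0.191 [-1.8  -4.69] 9 0.156 [-2.12 -5.23] 10 0.121 [-2.45 -5.77] 11 0.086 [-2.81 -6.29] 12 0.051 [-3.18 -6.8 ] 13 0.016 [-3.57 -7.29] 14 -0.019 [-3.97 -7.78] 15 -0.054 [-4.4  -8.24] 16 -0.089 [-4.83 -8.7 ] 17 -0.124 [-5.29 -9.13] 18 -0.159 [-5.76 -9.55] 19 -0.194 [-6.24 -9.96]
```

```bash
f() { grep -E "t:|ee_pos|contact|gap"; }; python3 -m crank '[[3,[0.18,0,-0.6],[0,0,0]],[3,[0.33,0,-1.2],[0,0,0]],[3,[0.47,0,-1.8],[0,0,0]],[3,[0.59,0,-2.4],[0,0,0]],[3,[0.7,0,-3.05],[0,0,0]],[3,[0.8,0,-3.7],[0,0,0]],[3,[0.87,0,-4.3],[0,0,0]],[3,[0.91,0,-4.95],[0,0,0]],[3,[0.93,0,-5.55],[0,0,0]],[3,[0.93,0,-6.2],[0,0,0]],[3,[0.91,0,-6.8],[0,0,0]],[3,[0.87,0,-7.45],[0,0,0]],[3,[0.8,0,-8.05],[0,0,0]],[3,[0.71,0,-8.7],[0,0,0]],[3,[0.6,0,-9.3],[0,0,0]],[3,[0.47,0,-9.95],[0,0,0]]]' | f; python3 - <<'E'
from h import *
p0=np.array([.47928,-.19623,.45736]); y=np.radians(-4.8)
p=telemetry.sense()['ee_pos']-p0; px=p[0]*np.cos(y)+p[1]*np.sin(y)
a0=np.radians(40); k=np.array([-.18*np.cos(a0)+px,.18*np.sin(a0)+p[2]]); th=a0-np.arctan2(k[1],-k[0]); print('r',np.hypot(*k),'theta',th)
E
```

```text
t: 10.78
ee_pos: [0.4415, -0.1931, 0.3796]
tool_rot: [0.139, 3.138, 0.0]
contact_force: [5.2, 1.2, 2.1]
finger_gap: 0.0358
r 0.17988204237713015 theta 0.4858915155982237
```

```bash
f() { grep -E "t:|ee_pos|contact|gap"; }; python3 -m crank '[[3,[-0.15,0,-0.6],[0,0,0]],[3,[-0.33,0,-1.2],[0,0,0]],[3,[-0.52,0,-1.8],[0,0,0]],[3,[-0.74,0,-2.4],[0,0,0]],[3,[-0.97,0,-3],[0,0,0]],[3,[-1.23,0,-3.55],[0,0,0]],[3,[-1.5,0,-4.1],[0,0,0]],[3,[-1.8,0,-4.7],[0,0,0]],[3,[-2.1,0,-5.2],[0,0,0]],[3,[-2.45,0,-5.75],[0,0,0]],[3,[-2.8,0,-6.25],[0,0,0]],[3,[-3.1,0,-6.7],[0,0,0]],[3,[-3.35,0,-7.05],[0,0,0]],[3,[-3.55,0,-7.3],[0,0,0]],[3,[-3.7,0,-7.5],[0,0,0]],[3,[-3.7,0,-7.5],[0,0,0]]]' | f; python3 - <<'E'
from h import *
p0=np.array([.47928,-.19623,.45736]); y=np.radians(-4.8)
p=telemetry.sense()['ee_pos']-p0;print(p); px=p[0]*np.cos(y)+p[1]*np.sin(y)
a0=np.radians(40); k=np.array([-.18*np.cos(a0)+px,.18*np.sin(a0)+p[2]]); th=a0-np.arctan2(k[1],-k[0]); print('r',np.hypot(*k),'theta',th)
E
```

```text
t: 12.12
ee_pos: [0.4773, -0.1963, 0.4518]
tool_rot: [-0.14, -3.129, -0.004]
contact_force: [-8.9, 4.2, -0.2]
finger_gap: 0.0355
[-1.98587395e-03 -9.82289467e-05 -5.51515038e-03]
r 0.17804927431050654 theta 0.030847956300673163
```

```bash
f() { grep -E "t:|ee_pos|contact|gap"; }; python3 -m crank '[[3,[-0.05,0,-0.2],[0,0,0]],[3,[-0.1,0,-0.4],[0,0,0]],[3,[-0.1,0,-0.4],[0,0,0]],[3,[-0.1,0,-0.4],[0,0,0]]]' | f; python3 - <<'E'
from h import *
p0=np.array([.47928,-.19623,.45736]); print(telemetry.sense()['ee_pos']-p0)
a=vision.snapshot('scene');t=vision.snapshot('top');cv2.imwrite('pics/s2.png',a);cv2.imwrite('pics/t2.png',t)
E
```

```text
t: 12.45
ee_pos: [0.4782, -0.1967, 0.4519]
tool_rot: [-0.14, -3.123, -0.007]
contact_force: [-9.9, 4.4, -10.8]
finger_gap: 0.0355
[-0.0011151  -0.00043796 -0.00542709]
```

The knob resists any further rise, so the handle is at its home stop. I relax, open and lift off.

```bash
f() { grep -E "t:|ee_pos|contact|gap"; }; python3 -m crank '[[3,[0.05,0,0.2],[0,0,0]],[3,[0.05,0,0.2],[0,0,0]],[8.5,[0.05,0,0.2],[0,0,0]],[8.5,[0.05,0,0.2],[0,0,0]],[8.5,[0.05,0,0.2],[0,0,0]],[8.5,[0.05,0,0.2],[0,0,0]],[8.5,[0.05,0,0.2],[0,0,0]],[8.5,[0.05,0,0.2],[0,0,0]],[8.5,[0.05,0,-3],[0,0,0]],[8.5,[0.05,0,-6],[0,0,0]],[8.5,[0.05,0,-9],[0,0,0]],[8.5,[2,0,-9],[0,0,0]],[8.5,[5,5,-9],[0,0,0]],[8.5,[5,8,-9],[0,0,0]],[8.5,[5,11,-9],[0,0,0]],[8.5,[5,11,-9],[0,0,0]],[8.5,[5,11,-9],[0,0,0]],[8.5,[5,11,-9],[0,0,0]]]' | f; python3 - <<'E'
from h import *
np.set_printoptions(precision=4,suppress=True)
t=vision.snapshot('top');cv2.imwrite('pics/t3.png',t)
pose=fk();w=vision.snapshot('wrist');cv2.imwrite('pics/w3.png',w);np.save('w3pose.npy',np.array(pose));print(pose)
kt=blobs(t,(0,0,0),(180,255,45),(345,200,375,230)); print([cv2.boundingRect(c) for c in kt])
h=cv2.cvtColor(w,cv2.COLOR_BGR2HSV)
for c in blobs(w,(5,100,130),(13,195,255),(180,60,420,384),100)[:6]: print(cv2.boundingRect(c),cv2.contourArea(c))
E
```

```text
t: 14.05
ee_pos: [0.4391, -0.0826, 0.5483]
tool_rot: [0.139, 3.138, -0.001]
contact_force: [-0.1, 0.9, -0.8]
finger_gap: 0.0849
(array([ 0.4392, -0.0832,  0.5481]), array([-0.1409, -3.1383,  0.0007]))
[(348, 209, 27, 10)]
(247, 183, 18, 74) 815.5
```

View pics/w3.png

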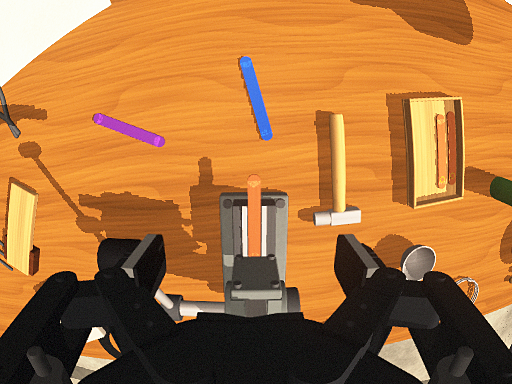

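The wrist view shows the handle home, with the knob at (118,252). The blank is still in the channel, its front end at (254,177), and the tray's free half is at (423,150).

```bash
python3 - <<'E'
from h import *
np.set_printoptions(precision=4,suppress=True)
pose=tuple(np.load('w3pose.npy')); w=cv2.imread('pics/w3.png')
h=cv2.cvtColor(w,cv2.COLOR_BGR2HSV); print(h[200,240:270].tolist()); print(h[168:190,254].tolist())
c=blobs(w,(5,100,130),(13,195,255),(180,60,420,384),100)[0][:,0,:]
m=[(c[c[:,1]==y,0].min()/2+c[c[:,1]==y,0].max()/2,y) for y in range(188,250)]
P=np.array([plane('wrist',q,.074,pose) for q in m]); k=np.polyfit(P[:,0],P[:,1],1); print('yaw',np.degrees(np.arctan(k[0])),'y@.5',np.polyval(k,.5), np.polyval(k,.487))
print('tip',plane('wrist',(254,175),.074,pose))
# tray corners (outer, top rim z .03) from wrist
for p in [(404,98),(463,95),(465,200),(411,208)]: print('tray w',plane('wrist',p,.03,pose))
E
```

```text
[[8, 95, 59], [7, 94, 60], [8, 120, 51], [6, 82, 62], [10, 104, 54], [5, 84, 58], [178, 85, 42], [8, 120, 83], [12, 190, 255], [12, 179, 253], [12, 183, 249], [12, 181, 248], [12, 184, 248], [13, 183, 249], [13, 182, 247], [12, 181, 247], [12, 183, 248], [12, 176, 249], [12, 178, 252], [14, 182, 255], [9, 188, 204], [8, 143, 68], [13, 97, 50], [4, 91, 59], [4, 90, 62], [12, 109, 61], [4, 94, 60], [7, 110, 58], [8, 121, 57], [13, 91, 59]]
[[15, 192, 239], [15, 200, 235], [14, 193, 232], [14, 197, 229], [14, 192, 224], [15, 197, 232], [10, 192, 197], [11, 189, 249], [12, 185, 250], [12, 183, 248], [13, 189, 248], [12, 185, 248], [13, 181, 250], [17, 165, 253], [20, 154, 254], [16, 165, 252], [16, 166, 252], [17, 160, 253], [18, 150, 254], [14, 175, 251], [12, 185, 248], [12, 181, 247]]
yaw -4.898276340896612 y@.5 -0.08188086345293914 -0.08076676426900065
tip [ 0.4675 -0.0795  0.074 ]
tray w [0.358  0.1982 0.03  ]
tray w [0.3475 0.3421 0.03  ]
tray w [0.563  0.3582 0.03  ]
tray w [0.5648 0.2164 0.03  ]
```

```bash
python3 - <<'E'
from h import *
go([.489,-.0808,.29],yawrot(np.radians(-4.9)))
E
```

```text
shift cm [-4.94  0.72 25.79] rot [-0.    -0.    -0.005]
```

```bash
python3 -m crank '[[5,[0,0.7,4],[0,0,0]],[5,[-1,0.7,8],[0,0,0]],[5,[-3,0.7,12],[0,0,0]],[5,[-4.9,0.7,16],[0,0,0]],[5,[-4.9,0.7,20],[0,0,0]],[5,[-4.9,0.7,23],[0,0,0]],[5,[-4.9,0.7,25.8],[0,0,0]],[5,[-4.9,0.7,25.8],[0,0,0]],[5,[-4.9,0.7,25.8],[0,0,0]],[5,[-4.9,0.7,25.8],[0,0,0]],[5,[-4.9,0.7,25.8],[0,0,0]]]'; python3 - <<'E'
from h import *
pose=fk();w=vision.snapshot('wrist');cv2.imwrite('pics/w4.png',w);np.save('w4pose.npy',np.array(pose))
go([.489,-.0808,.2415],yawrot(np.radians(-4.9)))
E
```

```text
t: 15.07
ee_pos: [0.4895, -0.0806, 0.2933]
tool_rot: [0.14, 3.133, -0.002]
contact_force: [0.1, 0.4, 1.0]
finger_gap: 0.0496
grip_force: 0.0
shift cm [ 0.06 -0.04  5.18] rot [-0.001  0.006 -0.004]
```

View pics/w4.png

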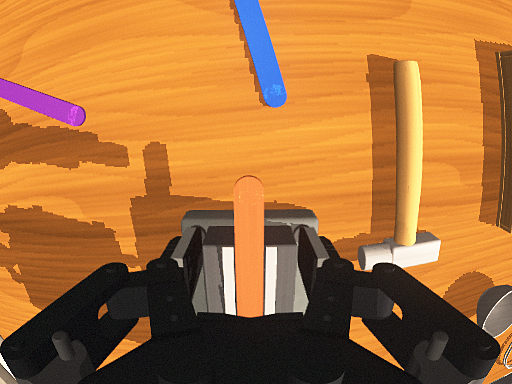

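The blank's end is at (249,176), and it runs up the middle between the pads at about (250,260).

```bash
python3 - <<'E'
from h import *
np.set_printoptions(precision=4,suppress=True)
pose=tuple(np.load('w4pose.npy')); w=cv2.imread('pics/w4.png')
c=max(blobs(w,(4,100,100),(13,200,255),(225,170,275,318),100),key=cv2.contourArea)[:,0,:]; print(cv2.boundingRect(c.reshape(-1,1,2)))
m=[(c[c[:,1]==y,0].min()/2+c[c[:,1]==y,0].max()/2,y) for y in range(195,235)]
P=np.array([plane('wrist',q,.074,pose) for q in m]); k=np.polyfit(P[:,0],P[:,1],1); print('yaw',np.degrees(np.arctan(k[0])),'y@.489',np.polyval(k,.489))
print('tip',plane('wrist',(249,175.5),.074,pose), plane('wrist',(249,230),.07,pose))
E
```

```text
(225, 175, 50, 143)
yaw -6.478637634249409 y@.489 -0.08153241505054655
tip [ 0.4655 -0.0794  0.074 ] [ 0.5052 -0.083   0.07  ]
```

```bash
python3 -m crank '[[5,[0.1,-0.05,2],[0,0,0]],[5,[0.1,-0.05,4],[0,0,0]],[5,[0.1,-0.05,5.1],[0,0,0]],[5,[0.1,-0.05,5.1],[0,0,0]],[5,[0.1,-0.05,5.1],[0,0,0]],[5,[0.1,-0.05,5.1],[0,0,0]]]';python3 -c "
from h import *
go([.4885,-.0811,.2415],yawrot(np.radians(-4.9)))"
```

```text
t: 15.62
ee_pos: [0.4881, -0.0804, 0.2408]
tool_rot: [0.139, 3.136, -0.001]
contact_force: [0.0, 0.2, 0.7]
finger_gap: 0.0499
grip_force: 0.0
shift cm [-0.05 -0.07 -0.07] rot [-0.     0.003 -0.003]
```

```bash
python3 -m crank '[[1.5,[0,-0.05,-0.05],[0,0,0]],[1.5,[0,-0.05,-0.05],[0,0,0]],[1.5,[0,-0.05,-0.05],[0,0,0]],[1.5,[0,-0.05,-0.05],[0,0,0]],[1.5,[0,-0.05,-0.05],[0,0,0]],[1.5,[0,-0.05,-0.05],[0,0,0]],[1.5,[0,-0.05,-0.05],[0,0,0]],[1.5,[0,-0.05,-0.05],[0,0,0]]]' 80
```

```text
t: 16.28
ee_pos: [0.4878, -0.0809, 0.2407]
tool_rot: [0.139, 3.136, -0.001]
contact_force: [-0.6, 0.7, 5.6]
finger_gap: 0.0169
grip_force: 78.3
```

```bash
python3 -m crank '[[1.5,[0,0,-0.3],[0,0,0]],[1.5,[0,0,-0.6],[0,0,0]],[1.5,[0,0,-0.8],[0,0,0]],[1.5,[0,0,-0.8],[0,0,0]],[1.5,[0,0,-0.8],[0,0,0]]]' ; python3 - <<'E'
from h import *
print(telemetry.sense()['moment'])
w=vision.snapshot('wrist'); s=vision.snapshot('scene')
cv2.imwrite('pics/w5.png',np.hstack([cv2.resize(w[150:330,150:360],(420,360),interpolation=2),cv2.resize(s[150:260,150:260],(360,360),interpolation=2)]))
E
```

```text
t: 16.7
ee_pos: [0.4872, -0.0807, 0.2472]
tool_rot: [-0.139, -3.137, -0.001]
contact_force: [0.6, -0.8, -1.7]
finger_gap: 0.0164
grip_force: 78.2
[ 0.00527177  0.02349348 -0.01083608]
```

View pics/w5.png

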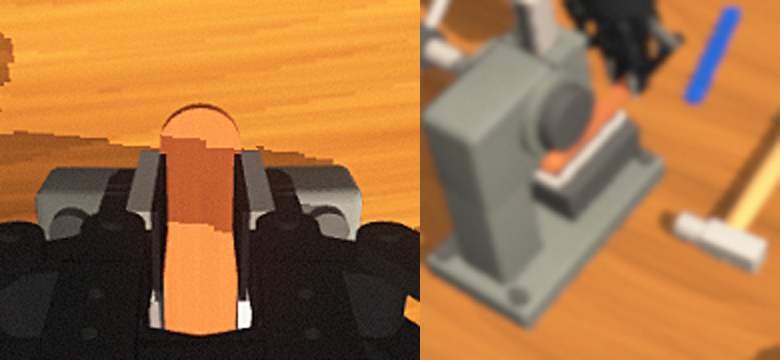

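The blank is held between the pads, with its front end visible at crop (200,105), and it is lifted clear of the guides. I pull it straight out along the channel.

```bash
python3 -m crank '[[1.5,[0.5,0,0],[0,0,0]],[1.5,[1.5,0,0],[0,0,0]],[1.5,[3,0,0],[0,0,0]],[1.5,[4.5,0,0],[0,0,0]],[1.5,[6,0,0],[0,0,0]],[1.5,[7.5,0,0],[0,0,0]],[1.5,[9,0,0],[0,0,0]],[1.5,[10.5,0,0],[0,0,0]],[1.5,[12,0,0],[0,0,0]],[1.5,[13.2,0,-0.5],[0,0,0]],[1.5,[13.7,0,-1.5],[0,0,0]],[1.5,[14,0,-3],[0,0,0]],[1.5,[14,0,-5],[0,0,0]],[1.5,[14,0,-7],[0,0,0]],[1.5,[14,0,-8],[0,0,0]],[1.5,[14,0,-8],[0,0,0]],[1.5,[14,0,-8],[0,0,0]]]' 60; python3 - <<'E'
from h import *
np.set_printoptions(precision=4,suppress=True)
s=telemetry.sense();print(s['moment'])
for n in('scene','top','wrist'): cv2.imwrite(f'pics/x_{n}.png',vision.snapshot(n))
np.save('xpose.npy',np.array(fk()))
w=cv2.imread('pics/x_wrist.png'); s=cv2.imread('pics/x_scene.png')
cv2.imwrite('pics/x.png',np.hstack([w,cv2.resize(s[100:230,150:250],(288,384),interpolation=2)]))
E
```

```text
t: 18.22
ee_pos: [0.3476, -0.0682, 0.3275]
tool_rot: [0.14, 3.138, -0.0]
contact_force: [-0.3, -0.1, -1.8]
finger_gap: 0.0167
grip_force: 78.2
[0.0531 0.1052 0.0012]
```

View pics/x.png

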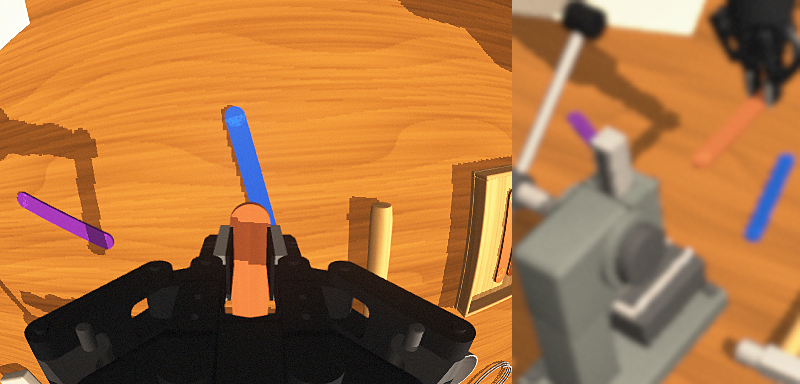

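The blank hangs from the pads, clear of the press, with its held end at (250,210). The anvil is empty and the handle is still up. I measure the sag and move over the tray.

```bash
python3 - <<'E'
from h import *
np.set_printoptions(precision=4,suppress=True)
t=cv2.imread('pics/x_top.png');s=cv2.imread('pics/x_scene.png')
p,r=np.load('xpose.npy')
def proj(n,X):
    c=vision.get_calibration(n); f=192/np.tan(np.radians(c['fov_y'])/2); K=np.array([[f,0,c['cx']],[0,f,c['cy']],[0,0,1]]); return cv2.projectPoints(np.array([X]),c['rvec'],c['tvec'],K,None)[0].ravel()
rr=R.from_rotvec(r); g=p+rr.apply([0,0,.169])
far=g+rr.apply([-.128,0,0]); near=g+rr.apply([.024,0,0]); print(g,far)
for n,im in(('top',t),('scene',s)):
    q=proj(n,far).astype(int); print(n,q,proj(n,near)); 
    for c in blobs(im,(4,110,80),(13,255,255),(q[0]-25,q[1]-25,q[0]+25,q[1]+40),40)[:3]:
        print(cv2.boundingRect(c),cv2.contourArea(c)); pts=c[:,0,:]; print('extremes',pts[pts[:,1].argmin()],pts[pts[:,1].argmax()],pts[pts[:,0].argmin()])
go([.404,.2485,.32],yawrot(np.radians(3)),(p,r))
E
```

```text
[ 0.347  -0.068   0.1571] [ 0.4745 -0.0793  0.1567]
top [308 218] [304.9715 272.2335]
(303, 219, 9, 31) 177.5
extremes [306 219] [309 249] [303 243]
scene [213 155] [241.3641 128.5755]
(211, 130, 27, 28) 256.0
extremes [231 130] [214 157] [211 153]
shift cm [-2.83 32.04  0.63] rot [ 0.001 -0.003 -0.141]
```

```bash
python3 -m crank '[[1.5,[-0.3,1.5,0],[0,0,-0.01]],[1.5,[-0.6,4.5,0],[0,0,-0.03]],[1.5,[-0.9,7.5,0],[0,0,-0.05]],[1.5,[-1.2,10.5,0],[0,0,-0.06]],[1.5,[-1.5,14,0],[0,0,-0.07]],[1.5,[-1.8,17.5,0],[0,0,-0.08]],[1.5,[-2,21,0],[0,0,-0.1]],[1.5,[-2.2,24,0],[0,0,-0.11]],[1.5,[-2.4,27,0],[0,0,-0.12]],[1.5,[-2.6,29.5,0],[0,0,-0.13]],[1.5,[-2.8,31.5,0],[0,0,-0.14]],[1.5,[-2.8,32,0],[0,0,-0.14]],[1.5,[-2.8,32,0],[0,0,-0.14]],[1.5,[-2.8,32,0],[0,0,-0.14]],[1.5,[-2.8,32,0],[0,0,-0.14]],[1.5,[-2.8,32,0],[0,0,-0.14]]]'; python3 - <<'E'
from h import *
np.save('ypose.npy',np.array(fk()))
for n in('scene','top','wrist'): cv2.imwrite(f'pics/y_{n}.png',vision.snapshot(n))
w=cv2.imread('pics/y_wrist.png');t=cv2.imread('pics/top.png')
cv2.imwrite('pics/y.png',np.hstack([w,cv2.resize(t[185:270,160:220],(271,384),interpolation=2)]))
E
```

```text
t: 19.7
ee_pos: [0.4041, 0.2469, 0.3275]
tool_rot: [0.078, -3.14, 0.001]
contact_force: [-0.7, -0.2, -1.7]
finger_gap: 0.0167
grip_force: 78.2
```

View pics/y.png

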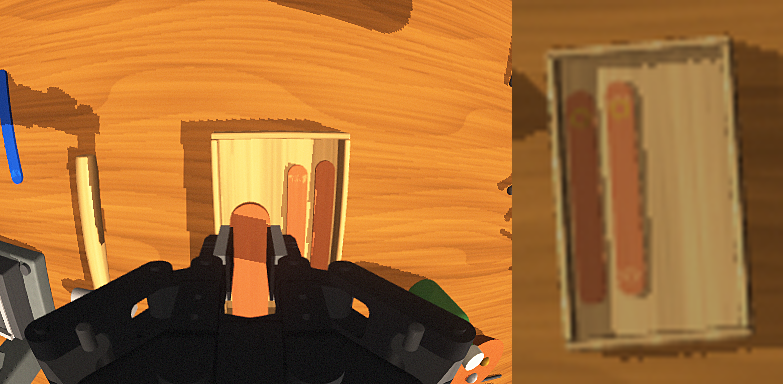

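The wrist view shows the tray's near rim corners at (211,135) and (350,133). done_b is at (297,165), done_a at (325,162), and the held blank is at (250,205) over the free half.

```bash
python3 - <<'E'
from h import *
np.set_printoptions(precision=4,suppress=True)
pose=tuple(np.load('ypose.npy'))
for n,p,z in [('rim -y',(211,134),.03),('rim +y',(350,132.5),.03),('rim -y far',(213.5,235),.03),('db tip',(297,164.5),.01),('db L',(287,190),.01),('db R',(307.5,190),.01),('da tip',(325,161),.01),('held tip',(250,203),.16)]: print(n,plane('wrist',p,z,pose))
t=cv2.imread('pics/top.png')
for c in blobs(t,(3,110,60),(13,255,255),(168,195,212,260),60):
    (cx,cy),wh,a=cv2.minAreaRect(c); print('top',plane('top',(cx,cy),.01),wh,a)
E
```

```text
rim -y [0.3588 0.2092 0.03  ]
rim +y [0.3492 0.3369 0.03  ]
rim -y far [0.4565 0.2135 0.03  ]
db tip [0.386  0.2923 0.01  ]
db L [0.4125 0.2843 0.01  ]
db R [0.4114 0.3053 0.01  ]
da tip [0.3807 0.3204 0.01  ]
held tip [0.3816 0.2454 0.16  ]
top [0.455  0.3267 0.01  ] (46.23500442504883, 6.501797676086426) 86.05481719970703
top [0.461  0.2984 0.01  ] (46.29722595214844, 6.186266899108887) 86.18592071533203
```

```bash
python3 - <<'E'
from h import *
go([.405,.2497,.195],yawrot(np.radians(3.2)))
E
python3 -m crank '[[1.5,[-0.1,0.2,2],[0,0,0]],[1.5,[-0.1,0.2,5],[0,0,0]],[1.5,[-0.1,0.2,8],[0,0,0]],[1.5,[-0.1,0.2,10],[0,0,0]],[1.5,[-0.1,0.2,11],[0,0,0]],[1.5,[-0.1,0.2,11],[0,0,0]],[1.5,[-0.1,0.2,11],[0,0,0]],[1.5,[-0.1,0.2,11],[0,0,0]]]'
python3 - <<'E'
from h import *
go([.405,.2497,.181],yawrot(np.radians(3.2)))
E
```

```text
shift cm [-0.09  0.25 13.29] rot [ 0.     0.    -0.006]
t: 20.52
ee_pos: [0.406, 0.2502, 0.2196]
tool_rot: [-0.08, 3.137, 0.002]
contact_force: [0.0, 0.5, -0.4]
finger_gap: 0.0167
grip_force: 78.2
shift cm [ 0.11 -0.06  3.86] rot [ 0.001  0.003 -0.005]
```

```bash
python3 -m crank '[[1.5,[0.1,0,1],[0,0,0]],[1.5,[0.1,0,2],[0,0,0]],[1.5,[0.1,0,2.8],[0,0,0]],[1.5,[0.1,0,3.3],[0,0,0]],[1.5,[0.1,0,3.6],[0,0,0]],[1.5,[0.1,0,3.6],[0,0,0]],[1.5,[0.1,0,3.6],[0,0,0]]]'; python3 -m crank '[[1.5,[0,0,0.1],[0,0,0]],[1.5,[0,0,0.2],[0,0,0]],[1.5,[0,0,0.2],[0,0,0]]]' | grep -E 'pos|contact'
```

```text
t: 21.1
ee_pos: [0.4041, 0.2499, 0.1815]
tool_rot: [0.08, -3.14, 0.0]
contact_force: [0.1, -0.5, -0.8]
finger_gap: 0.0166
grip_force: 78.2
ee_pos: [0.4043, 0.25, 0.18]
contact_force: [-0.3, -0.8, -1.2]
```

```bash
f() { grep -E 'pos|contact'; }; python3 -m crank '[[1.5,[0,0,0.1],[0,0,0]],[1.5,[0,0,0.15],[0,0,0]],[1.5,[0,0,0.15],[0,0,0]]]' | f; python3 -m crank '[[1.5,[0,0,0.1],[0,0,0]],[1.5,[0,0,0.15],[0,0,0]],[1.5,[0,0,0.15],[0,0,0]]]' | f
```

```text
ee_pos: [0.4044, 0.2501, 0.1799]
contact_force: [-2.5, -2.5, 8.0]
ee_pos: [0.4044, 0.2501, 0.1799]
contact_force: [-6.3, -3.1, 15.8]
```

The fingertips have met the tray floor with the blank about 3 mm above it. I tip the tool slightly so the far end rests on the floor before opening.

```bash
f() { grep -E 'pos|contact|gap'; }; python3 -m crank '[[1.5,[0,0,-0.25],[0,0,0]],[1.5,[-0.26,0,-0.25],[0,0.015,0]],[1.5,[-0.52,0,-0.25],[0,0.03,0]],[1.5,[-0.52,0,-0.2],[0,0.03,0]],[1.5,[-0.52,0,-0.2],[0,0.03,0]]]' | f; python3 -m crank '[[2.6,[0,0,0],[0,0,0]],[2.6,[0,0,0],[0,0,0]],[2.6,[0,0,0],[0,0,0]],[2.6,[0,0,0],[0,0,0]],[2.6,[0,0,0],[0,0,0]],[2.6,[0,0,0],[0,0,0]]]' 20 | f
```

```text
ee_pos: [0.4098, 0.2504, 0.1799]
contact_force: [-3.7, -1.6, 9.6]
finger_gap: 0.0166
ee_pos: [0.4099, 0.2505, 0.1793]
contact_force: [-1.2, 0.6, 4.8]
finger_gap: 0.0263
```

Now I lift straight up, move clear and check.

```bash
python3 -m crank '[[2.6,[0,0,-1],[0,0,0]],[2.6,[0,0,-3],[0,0,0]],[2.6,[0,0,-6],[0,0,0]],[2.6,[0,0,-9],[0,0,0]],[2.6,[0,0,-12],[0,0,0]],[2.6,[3,0,-15],[0,0,0]],[2.6,[6,0,-18],[0,0,0]],[2.6,[9,0,-20],[0,0,0]],[2.6,[12,0,-20],[0,0,0]],[2.6,[12,0,-20],[0,0,0]],[2.6,[12,0,-20],[0,0,0]],[2.6,[12,0,-20],[0,0,0]],[2.6,[12,0,-20],[0,0,0]]]'; python3 - <<'E'
from h import *
t=vision.snapshot('top');w=vision.snapshot('wrist')
a=cv2.resize(t[120:270,160:400],(512,320),interpolation=2)
cv2.imwrite('pics/z.png',np.vstack([cv2.resize(w[100:384,150:400],(512,280)),a]))
np.set_printoptions(precision=4,suppress=True)
for c in blobs(t,(3,110,60),(13,255,255),(168,195,212,260),60):
    (cx,cy),wh,ang=cv2.minAreaRect(c); print('top',plane('top',(cx,cy),.01),wh,ang)
print([cv2.boundingRect(c) for c in blobs(t,(0,0,0),(180,255,45),(345,200,375,230))])
E
```

```text
t: 23.85
ee_pos: [0.2962, 0.2443, 0.3814]
tool_rot: [0.079, -3.109, 0.003]
contact_force: [0.1, -0.1, -0.2]
finger_gap: 0.026
grip_force: 0.0
top [0.4571 0.2532 0.01  ] (46.20652770996094, 6.212642192840576) 86.8201675415039
top [0.455  0.3267 0.01  ] (46.222312927246094, 6.487342357635498) 86.42366790771484
top [0.461  0.2984 0.01  ] (46.29722595214844, 6.186266899108887) 86.18592071533203
[(353, 209, 16, 13)]
```

View pics/z.png

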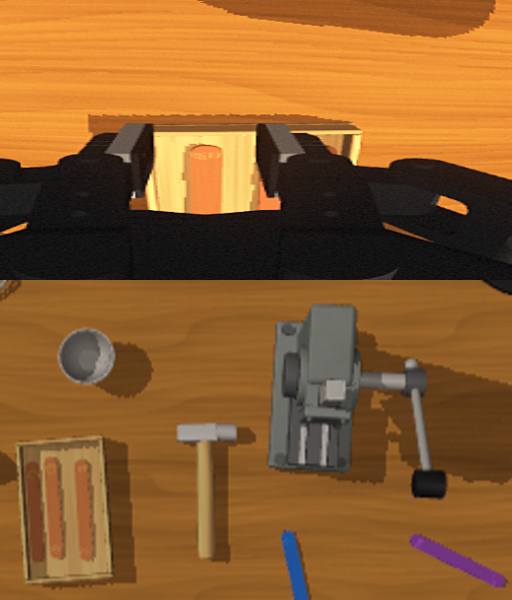

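The stamped blank lies flat in the tray at (83,510), beside the two finished cuffs. The handle is home, with the knob exactly where it started, and everything else is undisturbed.

```bash
python3 -c "
from bench import job
print(job.sign_off())"
```

```text
the job is handed in; nothing more can be done
None
```

I pressed the blank at about 11 N over the spring for about half a second, eased the handle back home in about 3 s, and laid the blank flat in the tray's free half. I handed the job in at about 24 s with nothing else moved; no verdict came back.

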